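# Set the probe bridge on the programming frame and hold it down for the read-out

### The arm

A 7-joint arm with a two-finger parallel gripper is mounted at the origin on the work surface. World frame = base frame: x ahead of the robot, y to its left, z up, the work surface at z = 0. Lengths are in m, angles in rad, forces in N, time in s.
With the tool pointing down it reaches from about 0.4 to 0.85 m from the base axis. Payload 4.5 kg.
Tool frame: the origin (TCP) lies on the centre line of the jaws, within the pads' length; the fingertips stand r.finger_overhang ahead of it and the grasp point (between the pads) lies 2 mm behind it (r.finger_overhang is the distance from the TCP to the fingertips, in m); z points along the fingers, y is the line along which they close (so a half turn about z gives the same grasp; the last joint's range is limited). The gripper opens to 88 mm and grips with 3 to 60 N. Pads are 18 mm wide; open, the fingers measure 123 mm over their backs; the gripper's body (75 mm by 187 mm) begins 45 mm behind the grasp point.
Start: joints at [1.341, 0.689, -0.195, 1.565, 0.157, 0.902, -0.215], TCP at [0.163, -0.603, 0.256] pointing down, gripper open.
Joint ranges: [-3.01, 3.01], [-0.46, 2.08], [-1.47, 1.51], [0.13, 2.56], [-1, 4.14], [0.04, 2.09], [-2.66, 2.66]. Speed limits (rad/s): [2.57, 2.57, 3.14, 3.14, 3.14, 3.14, 3.14].

### API

Orientations are given as a unit quaternion [x, y, z, w].
In Python, from rig import r gives the robot as it stands.
- The arm moves only by the tool apply_moves, never from a script. Its argument "motion" is text: rows parted by semicolons, each of 4 numbers parted by spaces: the shift along the tool's x, y, z in m, then the turn about the tool's z in rad. A call has 1 to 8 rows; each row is the pose to reach, as a shift and turn from the pose commanded when the call began, along the tool's axes at that moment; what a row does not reach only later rows make up. A row lasts 1/10 s, in which the tool goes at most 50 mm and 8.59 degrees, less where a joint would pass 70% of its speed; a pose out of reach is approached as far as the arm can. A call with a gripper value outside its range is refused whole. "grip" is the gripper command: -1 is fully open, 1 is shut, values between are in proportion, set as the call begins (left out, the last holds). The fingers move at their own pace and stop on an object; the grip force is fixed at half the most. Time passes only in rows, so rows that repeat a pose let the fingers close. It gives the time, the measured TCP pose, the force, the opening and the grip force at its end, in the units of the state.
- r.sense(): the state, without advancing time (a new reading comes with each control period).
- r.snapshot(name): name is "scene" or "top" or "wrist"; returns (picture, depth): 420x560x3 uint8, red, green, blue; 420x560 float32, m along the optical axis (not along the pixel's ray), 0 where there is no reading.
- r.camera_model(name): a dict with "mtx" (3x3 intrinsics, pixels), "T" (4x4, takes a point from camera to world coordinates); the wrist camera has in their place "T_tool_cam" (4x4, takes a point from camera to tool coordinates, whose origin is the TCP and whose axes are the flange's). Camera axes: x right, y down, z forward; pixel columns grow to the right and rows downward; lengths in m; the calibration is good to about 2 mm. A picture is of the moment at which its call begins: read the wrist's pose just before it. camera_model takes no time and is no camera call.
- r.job_done(): hands the job in; it is judged then, once.
Trained networks look in the newest picture that a camera, given by its name, has taken for a name from the list of things; names that differ only in an ending like _2 or _b are one class to them, and where a whole thing is asked for, a point or a joint stands for the part that bears it (a point fixed in the world has none). Each returns a list of dicts, best first, with "conf" (0 to 1); they miss things now and then, are a little off and sometimes report something else, mostly with a low value. They report only what shows in the picture. A call takes as long as a camera call.
- r.silhouettes(camera, query): "mask" (420x560 bool, what is visible of it) and "bbox" ([left, top, width, height] in pixels, round what is visible of it).
- r.landmark_of(camera, query): "location" ([column, row] in pixels: a listed point, or the origin of a listed thing).
The state is a dict: "t": time; "joint_pos": joint angles; "qvel": joint speeds; "joint_torque": joint torques, N m; "tool_pos": TCP position; "ee_rot": TCP orientation; "force": force on the tool from outside, world axes, zero at the start; "torque": the same for the moment, N m; "width": finger opening in m; "grip_force": force on a finger pad.
Only numpy, scipy, OpenCV 4.12 (cv2) and the standard library are available. Lean on these libraries where they do the work, as an engineer would, in place of code of your own. Each camera call takes 0.05 s, during which the arm holds its last target. There are 200 camera calls.

### The job

Take the long probe bridge and lay it across the two narrow rails of the programming frame, over the opened control unit; slide it until both its feet drop over the rails' dowel pins, then press it fully home against its spring needles. The springs push it up again, so finish while still holding it pressed home: do not let go. The needles must not be pressed on anything but the pads they belong to, and the other things on the bench stay where they are.

Things in the scene. Friction and masses are not known exactly. Their poses are not given: they have to be found in the camera images.
- nest (a point): The middle of the programming frame, midway between its two rails at the height of the rail tops (44 mm above the bench); x along the rails, y across them. The aluminium rails are 16 mm wide and 190 mm long, centred at y = -80 and +80 mm. One steel dowel pin stands on each rail, at (0, -80) and (0, +80) mm: 8 mm across, 8 mm tall, its top 3 mm tapering to 4.4 mm across.
- frame: The same frame, bolted to the bench: dark steel base plate 200 x 200 x 12 mm, origin at the centre of its underside, axes as nest. Two black clamp knobs stand at (-86, -34) and (-86, +34) mm, tops 70 mm above the bench.
- pads (a point): The ten needle pads (two rows of five) on the green circuit board of the opened control unit clamped between the rails: straight above nest by 8 mm. Board parts within 40 mm of here along x are under 3 mm tall; beyond that capacitors stand up to 14 mm above the board.
- bridge_grip (a point): The long probe bridge's black upright grip, to take it by: 26 mm (x) x 34 mm (y) x 40 mm tall, from 26 to 66 mm above the underside of the feet. This point is the grip's centre, 46 mm above that underside; axes as the bridge (y along the crossbar, z up). A small grey socket stands on the bar beside the grip, y = 23 to 45 mm, 9 mm tall.
- bridge: The long probe bridge, loose, standing on its feet on the bench; 0.2 to 0.35 kg. Origin midway between the feet at their underside, y along the crossbar. Aluminium crossbar 186 mm long, 24 mm wide, from 14 to 26 mm up. Feet at y = -80 and +80 mm, 36 mm (x) x 26 mm (y) x 14 mm tall, with blind holes 10 mm deep in their undersides for the pins. It fits the frame either way round.
- foot_a (a point): Centre of the mouth of the round hole, 10 mm across, in the underside of the bridge's foot at y = +80 mm. Axes as the bridge. While the feet ride on the tops of the pins, 8 mm above the rails, the pins are out of sight beneath them and the needles clear the board by 4 mm.
- foot_b (a point): Centre of the mouth of the slot, 10 mm (x) x 14 mm (y), in the underside of the bridge's foot at y = -80 mm. Axes as the bridge. Fully home the feet stand on the rail tops.
- needle_tips (a point): Middle of the tips of the ten brass spring needles under the middle of the bridge, straight below the grip, 4 mm above the underside of the feet while not pressed in. Axes as the bridge. They meet the pads when the feet have dropped 4 mm over the pins; the last 4 mm go against the spring.
- probe (a joint): How far the needles are pressed up into the bridge, in m: 0 free, 0.004 when the bridge is fully home on the rails, at most 0.007. They start to give at 6 N; fully home takes 10 N in all, of which the bridge's weight gives 2 to 3.5 N, so about 7 to 8 N of push is needed.
- short_bridge: A like probe bridge for smaller frames, loose, the same grip but only 126 mm long, feet at y = -50 and +50 mm: it does not fit this frame. Not to be used. Origin midway between the feet at their underside.
- phone: A black phone with a greyish glass screen lying on the bench, 72 x 150 x 8 mm, origin at the centre of its underside. Not to be moved.
- screwdriver: A screwdriver with black handle lying on the bench, along its x axis, about 200 mm long. Not to be moved.
- screw_tin: An open steel tray of small screws, 80 x 60 x 18 mm, origin at the centre of its underside. Not to be moved.
- ecu_cover: The finned aluminium cover taken off the control unit, 150 x 112 x 14 mm, origin at the centre of its underside. Not to be moved.
- interface_box: A grey programming interface box, 110 x 78 x 26 mm with a metal plug at +x, origin at the centre of its underside. Not to be moved.
- closed_ecu: A second, closed control unit of finned aluminium, 140 x 118 x 35 mm plus a 22 mm deep black connector at -x, origin at the centre of its underside. Not to be moved.

How it is judged:
By the outcome, as a careful person would: the job done as asked, in the order asked, and still so for the second after the job is handed in, while the arm keeps its last pose, push and grip.
It also fails if it takes over 45 s, if anything falls off the work surface, if the arm or the gripper's body presses on something with over 40 N, if the wrist force passes 120 N, or if a joint passes its speed limit or range.

## Working session

There is one attempt and no reset: what is moved stays moved. The work goes in short steps, Python scripts to look and compute and a tool call to move; the robot and the scene stay as the last step left them, time stands still between calls to the robot, and variables do not carry over. Pictures are saved under pics/ and viewed, at most 10 in all, crops included, and the job is handed in when it is done.

Besides the shell and the picture viewer there is one more tool, called after ">>>" in YAML: its name, and indented under it one key for each argument. apply_moves: Moves the arm, as the interface text tells. Its arguments: {"type":"object","properties":{"motion":{"type":"string"},"grip":{"type":"number"}},"required":["motion"]}

```bash
mkdir -p pics; ls
cat > h.py <<'E'
import numpy as np, cv2
from rig import r
from scipy.spatial.transform import Rotation as R
def T_cam(name,s=None):
    m=r.camera_model(name)
    if name!='wrist': return np.array(m['mtx']),np.array(m['T'])
    s=s or r.sense(); T=np.eye(4); T[:3,:3]=R.from_quat(s['ee_rot']).as_matrix(); T[:3,3]=s['tool_pos']
    return np.array(m['mtx']),T@np.array(m['T_tool_cam'])
def ray(K,T,px):
    d=T[:3,:3]@np.linalg.inv(K)@[px[0],px[1],1.]; return T[:3,3],d
def at_z(K,T,px,z):
    o,d=ray(K,T,px); return o+d*(z-o[2])/d[2]
def cloud(K,T,D):
    v,u=np.mgrid[:D.shape[0],:D.shape[1]]
    P=np.stack([(u-K[0,2])/K[0,0]*D,(v-K[1,2])/K[1,1]*D,D],-1)
    return P@T[:3,:3].T+T[:3,3]
def proj(K,T,p):
    q=np.linalg.inv(T)@np.append(p,1); q=K@q[:3]; return q[:2]/q[2]
def save(n,img): cv2.imwrite(f'pics/{n}.png',img[...,::-1])
E
python3 - <<'E'
from h import *
s=r.sense(); print(s['t'],s['tool_pos'],s['ee_rot'],s['width'],r.finger_overhang)
out=[]
for c in ['top','scene']:
    img,D=r.snapshot(c); out.append(img); K,T=T_cam(c)
    for q in ['nest','pads','bridge_grip','foot_a','foot_b','bridge','short_bridge']:
        for l in r.landmark_of(c,q)[:3]:
            z={'nest':.044,'pads':.052,'bridge_grip':.046}.get(q,0)
            print(c,q,np.round(l['location'],1),round(l['conf'],2),at_z(K,T,l['location'],z).round(3))
    save(c,img); np.save(c+'_d.npy',D)
E
```

```text
pics
0.0 [ 0.16274854 -0.60281257  0.2549145 ] [ 9.91307671e-01  1.31560898e-01 -1.98833972e-04 -8.89447633e-04] 0.08823544960592476 0.017
top nest [214.4 200.7] 0.56 [0.548 0.173 0.044]
top pads [213.8 201.4] 0.58 [0.545 0.173 0.052]
top pads [312.3 193.4] 0.24 [ 0.571 -0.105  0.052]
top bridge_grip [322.  219.8] 0.8 [ 0.497 -0.133  0.046]
top foot_a [330.5 251.2] 0.89 [ 0.411 -0.161  0.   ]
top foot_a [312.9 196.7] 0.86 [ 0.569 -0.109  0.   ]
top foot_b [330.5 251.2] 0.89 [ 0.411 -0.161  0.   ]
top foot_b [312.9 196.7] 0.86 [ 0.569 -0.109  0.   ]
top bridge [321.2 219.5] 0.72 [ 0.502 -0.134  0.   ]
top bridge [233.  121.9] 0.66 [0.792 0.13  0.   ]
top bridge [315.3 194.2] 0.26 [ 0.577 -0.116  0.   ]
top short_bridge [386.9 197.4] 0.84 [ 0.57  -0.325  0.   ]
scene nest [324.1 185.9] 0.71 [0.549 0.174 0.044]
scene pads [324.5 187.1] 0.75 [0.56  0.164 0.052]
scene bridge_grip [232.6 221.7] 0.9 [ 0.494 -0.136  0.046]
scene bridge_grip [266.7 302.3] 0.28 [ 0.769 -0.245  0.046]
scene foot_a [257.4 243.4] 0.95 [ 0.57 -0.11  0.  ]
scene foot_a [207.2 225.6] 0.86 [ 0.419 -0.175  0.   ]
scene foot_a [321.4 186.6] 0.75 [0.511 0.205 0.   ]
scene foot_b [257.4 243.4] 0.95 [ 0.57 -0.11  0.  ]
scene foot_b [207.2 225.6] 0.86 [ 0.419 -0.175  0.   ]
scene foot_b [321.4 186.6] 0.75 [0.511 0.205 0.   ]
scene bridge [231.9 231.9] 0.9 [ 0.487 -0.136  0.   ]
scene bridge [373.8 243.4] 0.53 [0.785 0.141 0.   ]
scene bridge [322.2 184.1] 0.21 [0.504 0.216 0.   ]
scene short_bridge [194.1 278.2] 0.59 [ 0.559 -0.317  0.   ]
scene short_bridge [229.  231.5] 0.24 [ 0.48  -0.142  0.   ]
```

View pics/top.png

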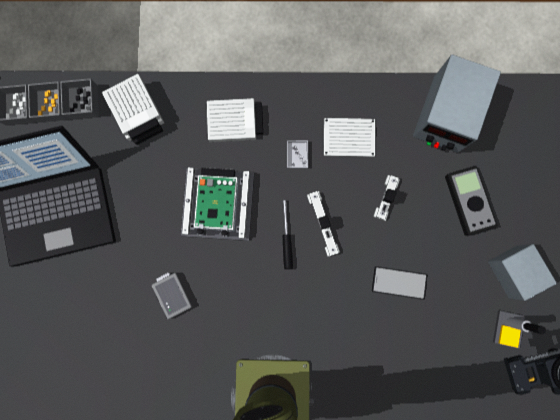

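View pics/scene.png

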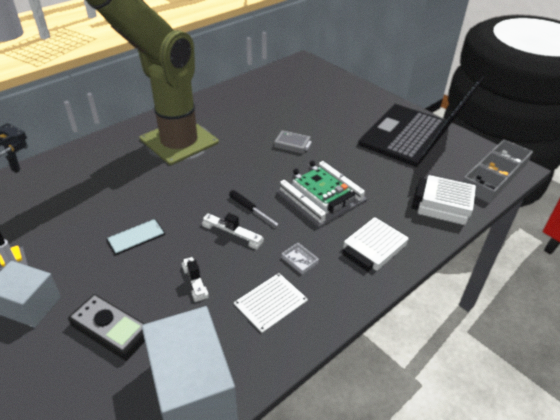

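Top view: frame at about (217,203), with rails running up the image. The long bridge has feet at (316,196) and (331,252) and its black grip at (322,219). The short bridge is at (387,197), and the screwdriver lies left of the bridge at (288,235). The scene view agrees.

Run:
```python
from h import *
K,T=T_cam('top'); D=np.load('top_d.npy'); P=cloud(K,T,D); img=cv2.imread('pics/top.png')[...,::-1].astype(int)
for (l,t,w,h) in [(175,160,85,85)]:
    p=P[t:t+h,l:l+w].reshape(-1,3); c=img[t:t+h,l:l+w].reshape(-1,3)
    m=(c.min(1)>170)&(abs(p[:,2]-.044)<.006); q=p[m]
    print(m.sum(), q.mean(0), q.min(0), q.max(0))
    for side in (q[:,1]<.17,q[:,1]>.17):
        a=q[side]; rect=cv2.minAreaRect((a[:,:2]*1000).astype(np.float32)); print(len(a),rect,a[:,2].mean())
    k=p[(p[:,2]>.062)]; print('tall',k.round(3)[::3])
# bridge
p=P[180:265,300:345].reshape(-1,3)
g=p[p[:,2]>.055]; print('grip',len(g),np.median(g,0),g.min(0),g.max(0))
b=p[(p[:,2]>.017)]; print(cv2.minAreaRect((b[:,:2]*1000).astype(np.float32)))
s=r.sense(); M=R.from_quat(s['ee_rot']).as_matrix(); print(M.round(3)); print(T_cam('wrist')[0], np.array(r.camera_model('wrist')['T_tool_cam']).round(3))
```

```text
722 [0.54206815 0.17057743 0.04479032] [0.44579839 0.07819081 0.03802234] [0.64239389 0.26220523 0.04998899]
353 ((540.558349609375, 124.5992202758789), (85.55813598632812, 186.84512329101562), 87.3994369506836) 0.04475792659880949
369 ((551.1376342773438, 233.91836547851562), (183.74395751953125, 92.18769836425781), 11.228131294250488) 0.04482131411206864
tall [[ 0.369 -0.034  1.39 ]
 [ 0.369 -0.034  1.39 ]
 [ 0.622  0.122  0.062]
 [ 0.607  0.192  0.063]
 [ 0.607  0.184  0.064]
 [ 0.604  0.192  0.063]
 [ 0.604  0.184  0.063]
 [ 0.601  0.206  0.063]
 [ 0.601  0.18   0.066]
 [ 0.6    0.16   0.071]
 [ 0.602  0.147  0.062]
 [ 0.602  0.127  0.065]
 [ 0.598  0.206  0.064]
 [ 0.598  0.192  0.065]
 [ 0.598  0.181  0.064]
 [ 0.599  0.158  0.063]
 [ 0.598  0.143  0.069]
 [ 0.599  0.13   0.063]
 [ 0.595  0.211  0.067]
 [ 0.595  0.2    0.064]
 [ 0.596  0.186  0.063]
 [ 0.595  0.163  0.065]
 [ 0.596  0.155  0.062]
 [ 0.595  0.141  0.067]
 [ 0.596  0.13   0.065]
 [ 0.596  0.122  0.063]
 [ 0.593  0.203  0.063]
 [ 0.593  0.186  0.063]
 [ 0.592  0.16   0.068]
 [ 0.593  0.147  0.062]
 [ 0.593  0.138 
[... 676 characters left out ...]
9 ]
 [ 0.451  0.206  0.069]
 [ 0.452  0.144  0.073]
 [ 0.452  0.136  0.072]
 [ 0.449  0.142  0.07 ]
 [ 0.45   0.135  0.063]
 [ 0.369 -0.034  1.39 ]]
grip 132 [ 0.48660134 -0.13673302  0.06605023] [ 0.36882887 -0.15409601  0.05674398] [ 0.50641782 -0.03430853  1.39035078]
((476.94464111328125, -86.43011474609375), (186.65818786621094, 150.9352264404297), 13.221364974975586)
[[ 0.965  0.261  0.   ]
 [ 0.261 -0.965 -0.   ]
 [-0.     0.    -1.   ]]
[[355.75331384   0.         287.13414082]
 [  0.         355.75331384 209.21405989]
 [  0.           0.           1.        ]] [[ 0.    -0.96  -0.279  0.072]
 [ 1.     0.     0.     0.   ]
 [-0.    -0.279  0.96  -0.129]
 [ 0.     0.     0.     1.   ]]
```

>>> apply_moves:
  motion: "0.03 -0.025 0 0; 0.065 -0.054 0 -0.02; 0.1 -0.083 0 -0.04; 0.135 -0.112 0 -0.054; 0.17 -0.141 0 -0.054; 0.205 -0.17 0 -0.054; 0.24 -0.2 0 -0.054; 0.275 -0.228 0 -0.054"
  grip: -1

```text
t: 1.6
tool_pos: [0.3699, -0.3099, 0.256]
ee_rot: [0.987, 0.158, 0.0, 0.0]
force: [1.1, -0.1, -0.5]
width: 0.0881
grip_force: 0.0
```

>>> apply_moves:
  motion: "0.035 -0.026 0.01 0; 0.07 -0.052 0.02 0; 0.105 -0.078 0.03 0; 0.14 -0.104 0.04 0; 0.17 -0.127 0.05 0; 0.17 -0.127 0.05 0; 0.17 -0.127 0.05 0"

```text
t: 2.3
tool_pos: [0.4911, -0.1369, 0.2055]
ee_rot: [0.987, 0.16, -0.0, -0.0]
force: [-0.4, -0.3, 0.2]
width: 0.0882
grip_force: 0.0
```

```bash
cat > look.py <<'E'
from h import *
import sys
n=sys.argv[1]; s=r.sense(); K,T=T_cam('wrist',s); img,D=r.snapshot('wrist'); save(n,img); np.savez(n,D=D,T=T,K=K)
print(s['t'],s['tool_pos'].round(4) if hasattr(s['tool_pos'],'round') else s['tool_pos'],np.degrees(R.from_quat(s['ee_rot']).as_matrix()[:2,0]@[1,0]), 'yaw tool x',np.degrees(np.arctan2(*R.from_quat(s['ee_rot']).as_matrix()[[1,0],0])),s['force'])
for a in sys.argv[2:]:
    q,z=a.split(':')
    for l in r.landmark_of('wrist',q)[:3]: print(q,np.round(l['location'],1),round(l['conf'],2),at_z(K,T,l['location'],float(z)).round(4))
E
python3 look.py w1 bridge_grip:.046 foot_a:0 foot_b:0 bridge:0
python3 - <<'E'
from h import *
z=np.load('w1.npz'); P=cloud(z['K'],z['T'],z['D']).reshape(-1,3); P=P[z['D'].ravel()>.05]
c=P[(abs(P[:,0]-.492)<.12)&(abs(P[:,1]+.136)<.06)]
g=c[(c[:,2]>.06)&(c[:,2]<.075)]; print('grip',len(g),g.mean(0),cv2.minAreaRect((g[:,:2]*1000).astype(np.float32)))
b=c[(c[:,2]>.021)&(c[:,2]<.032)]; print('bar',b[:,2].mean(),cv2.minAreaRect((b[:,:2]*1000).astype(np.float32)))
print('bench',np.median(c[c[:,2]<.01,2]))
E
```

```text
2.3 [ 0.4911 -0.1369  0.2055] 54.380343395275325 yaw tool x 18.35636793063916 [-0.38234279 -0.34939319  0.19186147]
bridge_grip [292.2 199.3] 0.92 [ 0.4891 -0.1425  0.046 ]
foot_a [290.5 259.6] 0.73 [ 0.417  -0.1655  0.    ]
foot_a [290.5  97.6] 0.69 [ 0.5668 -0.1154  0.    ]
foot_b [290.5 259.6] 0.73 [ 0.417  -0.1655  0.    ]
foot_b [290.5  97.6] 0.69 [ 0.5668 -0.1154  0.    ]
bridge [290.5 188.1] 0.63 [ 0.4879 -0.1418  0.    ]
bridge [499.6 171.8] 0.53 [ 0.5656 -0.3253  0.    ]
grip 1365 [ 0.49093657 -0.13977823  0.06576244] ((490.2105712890625, -139.85702514648438), (33.42369842529297, 25.61013412475586), 19.169727325439453)
bar 0.026353254665101886 ((489.8006591796875, -140.17294311523438), (185.3958740234375, 23.850540161132812), 19.06894302368164)
bench 0.00011942320834512632
```

>>> apply_moves:
  motion: "-0.0018 0.0026 0.03 -0.013; -0.0018 0.0026 0.065 -0.013; -0.0018 0.0026 0.1 -0.013; -0.0018 0.0026 0.13 -0.013; -0.0018 0.0026 0.15 -0.013; -0.0018 0.0026 0.1575 -0.013; -0.0018 0.0026 0.1575 -0.013; -0.0018 0.0026 0.1575 -0.013"

```text
t: 3.35
tool_pos: [0.4904, -0.1414, 0.0491]
ee_rot: [0.986, 0.164, 0.001, 0.0]
force: [0.2, 0.1, 0.5]
width: 0.0879
grip_force: 0.0
```

>>> apply_moves:
  motion: "0 0 0 0; 0 0 0 0; 0 0 0 0; 0 0 0 0; 0 0 0 0; 0 0 0 0"
  grip: 1

```text
t: 3.95
tool_pos: [0.49, -0.1408, 0.0483]
ee_rot: [0.986, 0.165, 0.0, 0.0]
force: [0.6, -0.5, 0.2]
width: 0.0424
grip_force: 0.0
```

>>> apply_moves:
  motion: "0 0 0 0; 0 0 0 0; 0 0 0 0; 0 0 0 0"
  grip: 1

```text
t: 4.35
tool_pos: [0.4898, -0.1406, 0.0482]
ee_rot: [0.986, 0.165, -0.0, -0.0]
force: [-0.1, 0.7, 0.0]
width: 0.0258
grip_force: 30.0
```

>>> apply_moves:
  motion: "0 0 -0.02 0; 0 0 -0.05 0; 0 0 -0.085 0; 0 0 -0.12 0; 0 0 -0.15 0; 0 0 -0.17 0; 0 0 -0.17 0"

```text
t: 5.05
tool_pos: [0.4912, -0.1414, 0.2203]
ee_rot: [0.986, 0.164, 0.002, 0.001]
force: [0.2, -0.2, -3.1]
width: 0.0259
grip_force: 30.0
```

Run:
```python
from h import *
s=r.sense(); print(np.round(s['joint_pos'],2),s['force'],s['width'],s['tool_pos'],s['grip_force'])
```

```text
[ 0.28  0.59 -0.14  1.95  0.14  0.6  -1.19] [ 0.21341908 -0.24078468 -3.12276455] 0.025876383267041742 [ 0.49117853 -0.14135959  0.22030624] 29.983953076880425
```

>>> apply_moves:
  motion: "0.006 -0.028 0 -0.09; 0.0145 -0.066 0 -0.21; 0.023 -0.106 0 -0.34; 0.032 -0.146 0 -0.47; 0.041 -0.186 0 -0.6; 0.05 -0.226 0 -0.73; 0.059 -0.266 0 -0.86; 0.066 -0.3 0 -0.98"

```text
t: 5.85
tool_pos: [0.4536, 0.1664, 0.2167]
ee_rot: [0.791, 0.612, -0.001, -0.001]
force: [-0.1, -0.1, -3.0]
width: 0.0259
grip_force: 30.0
```

>>> apply_moves:
  motion: "0 0 0 -0.1; 0 0 0 -0.2; 0 0 0 -0.26; 0 0 0 -0.26; 0 0 0 -0.26; 0 0 0 -0.26"

```text
t: 6.45
tool_pos: [0.4546, 0.164, 0.2176]
ee_rot: [0.708, 0.707, -0.001, -0.0]
force: [-0.3, -0.0, -3.0]
width: 0.026
grip_force: 30.0
```

```bash
python3 look.py w2 pads:.052 nest:.044 bridge_grip:.22
```

```text
6.45 [0.4546 0.164  0.2176] 0.07013656523076528 yaw tool x 89.92986340831835 [-0.28487711 -0.00964595 -2.9529685 ]
pads [390.4 189. ] 0.96 [0.5419 0.1675 0.052 ]
nest [390.6 187.4] 0.84 [0.5443 0.1671 0.044 ]
bridge_grip [286.2 287.3] 0.85 [0.4541 0.1665 0.22  ]
```

View pics/w2.png

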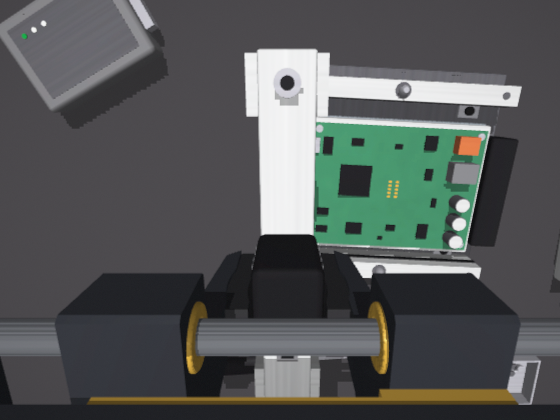

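Wrist view: the bar hangs straight along column 287. The frame is on the right, with pins at (404,90) and (380,270) and pads at (393,189). The (507,96) mark is a rail screw.

```bash
cat > an.py <<'E'
from h import *
import sys
n=sys.argv[1]; z=np.load(n+'.npz'); K,T,D=z['K'],z['T'],z['D']; P=cloud(K,T,D); img=cv2.imread(f'pics/{n}.png'); g=cv2.cvtColor(img,cv2.COLOR_BGR2GRAY)
pins=[]
for a in sys.argv[2:]:
    u,v=map(int,a.split(',')); w=g[v-13:v+14,u-13:u+14]; m=(w<130).astype(np.uint8)
    nn,lab,st,ce=cv2.connectedComponentsWithStats(m); i=lab[13,13]
    px=ce[i]+[u-13,v-13]; q=P[v-13:v+14,u-13:u+14][lab==i]; print('pin',px.round(1),st[i],at_z(K,T,px,.052).round(4),at_z(K,T,px,.048).round(4),'depth',np.median(q,0).round(4)); pins.append(at_z(K,T,px,.050))
if len(pins)==2:
    d=pins[0]-pins[1]; print('mid',(pins[0]+pins[1])/2,'len',np.linalg.norm(d),'yaw y',np.degrees(np.arctan2(d[1],d[0])))
Q=P[D>.05]
for nm,lo,hi in [('rail',.0415,.0465)]:
    c=Q[(Q[:,2]>lo)&(Q[:,2]<hi)]; gg=g[D>.05][(Q[:,2]>lo)&(Q[:,2]<hi)]; c=c[gg>200]
    for s in (c[c[:,1]>.22],c[c[:,1]<.11]):
        s=s[(s[:,0]>.46)&(s[:,0]<.65)]
        if len(s)>20: f=np.polyfit(s[:,0],s[:,1],1); print(nm,len(s),'z',np.median(s[:,2]),'yaw',np.degrees(np.arctan(f[0])),'y at .545',np.polyval(f,.545), np.percentile(s[:,0],[1,99]))
# bridge bar
tp=r.sense()['tool_pos']; c=Q[(abs(Q[:,0]-tp[0])<.025)&(abs(Q[:,1]-tp[1])<.11)&(Q[:,2]>tp[2]-.035)&(Q[:,2]<tp[2]-.014)]; 
rc=cv2.minAreaRect((c[:,:2]*1000).astype(np.float32)); print('bar',len(c),np.median(c[:,2]),tp[2],rc)
for lo in (.045,.055,.065,.075,.085,.095):
    s=c[abs(c[:,1]-tp[1]-lo)<.004]
    if len(s): print(lo, np.median(s[:,2]).round(4), s[:,0].min().round(4), s[:,0].max().round(4))
E
python3 an.py w2 404,90 380,270
```

```text
pin [404.7  89.3] [  0   2  27  23 446] [0.5467 0.2477 0.052 ] [0.5479 0.2479 0.048 ] depth [0.5494 0.2483 0.0442]
pin [379.3 265.7] [  0   1  27  20 357] [0.5376 0.0965 0.052 ] [0.5387 0.0946 0.048 ] depth [0.5396 0.0937 0.0437]
mid [0.54271359 0.1716802  0.05      ] len 0.1525168905926736 yaw y 86.55124068256572
rail 3504 z 0.04413600747048471 yaw -3.004105391771798 y at .545 0.2477926367428107 [0.48897946 0.64052263]
rail 932 z 0.04411339171353723 yaw -1.4651841858943229 y at .545 0.0903536179183084 [0.51845588 0.63288092]
bar 14228 0.19552532317388982 0.21816491534498267 ((454.6121520996094, 167.69882202148438), (178.7388458251953, 47.24486541748047), 89.99752807617188)
0.045 0.1956 0.4427 0.4666
0.055 0.1956 0.4425 0.4664
0.065 0.1955 0.4367 0.4722
0.075 0.1955 0.4365 0.4724
0.085 0.1955 0.4365 0.4725
0.095 0.1951 0.4367 0.4723
```

Run:
```python
from h import *
z=np.load('w2.npz'); K,T,D=z['K'],z['T'],z['D']; P=cloud(K,T,D); img=cv2.imread('pics/w2.png'); g=cv2.cvtColor(img,cv2.COLOR_BGR2GRAY)
for u,v in ((404,90),(380,270)):
    w=P[v-12:v+13,u-12:u+13,2]; gw=g[v-12:v+13,u-12:u+13]
    m=(w>.0475)&(w<.056); q=P[v-12:v+13,u-12:u+13][m]; print(len(q),q.mean(0).round(4),q.min(0).round(4),q.max(0).round(4))
    t=q[q[:,2]>.0505]; print(' top',len(t),t.mean(0).round(4))
a=np.hstack([cv2.resize(img[v-20:v+21,u-20:u+21],(400,400),interpolation=cv2.INTER_CUBIC) for u,v in ((404,90),(380,270))]); cv2.imwrite('pics/w2c.png',a)
```

```text
86 [0.5474 0.2473 0.0509] [0.5441 0.2435 0.0475] [0.5518 0.2511 0.0535]
 top 54 [0.5474 0.2472 0.0518]
27 [0.5393 0.0905 0.0499] [0.5361 0.0882 0.0476] [0.5425 0.0917 0.0519]
 top 10 [0.5394 0.0903 0.0512]
```

View pics/w2c.png

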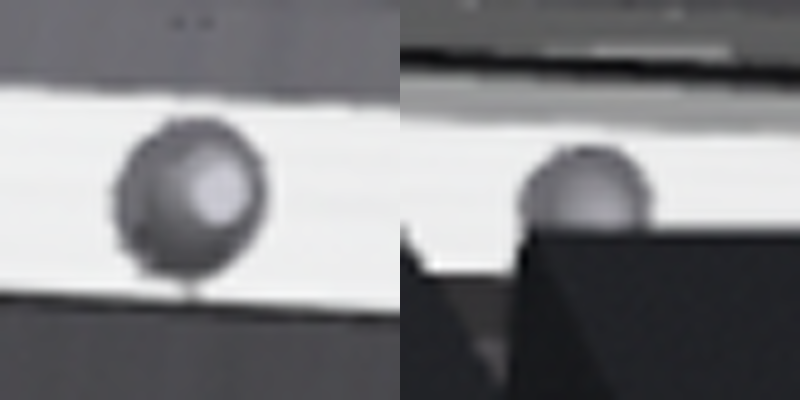

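Left crop: the whole +y pin, with its light flat top at about (406,89) full-frame. Right crop: the -y pin, half hidden by the finger. I'll shift back along -y, align to the frame's yaw (about -3°), and look again.

>>> apply_moves:
  motion: "-0.015 0.005 0 0.026; -0.035 0.01 0 0.052; -0.045 0.01 0 0.052; -0.045 0.01 0 0.052; -0.045 0.01 0 0.052; -0.045 0.01 0 0.052; -0.045 0.01 0 0.052"

```text
t: 7.35
tool_pos: [0.4648, 0.1203, 0.2183]
ee_rot: [0.725, 0.689, 0.0, -0.0]
force: [-0.1, -0.2, -2.9]
width: 0.0259
grip_force: 30.0
```

```bash
python3 look.py w3 pads:.052
python3 - <<'E'
from h import *
z=np.load('w3.npz'); K,T,D=z['K'],z['T'],z['D']; P=cloud(K,T,D); img=cv2.imread('pics/w3.png'); g=cv2.cvtColor(img,cv2.COLOR_BGR2GRAY)
crops=[]
for p in ((.547,.2475,.050),(.539,.088,.050)):
    u,v=proj(K,T,np.array(p)).round().astype(int); print(u,v)
    sl=np.s_[v-12:v+13,u-12:u+13]; q=P[sl].reshape(-1,3); q=q[(q[:,2]>.0475)&(q[:,2]<.056)]; print(len(q),q.mean(0).round(4),q.min(0).round(4),q.max(0).round(4))
    t=q[q[:,2]>.0508]; print(' top',len(t),t.mean(0).round(4))
    crops.append(cv2.resize(img[v-20:v+21,u-20:u+21],(400,400),interpolation=cv2.INTER_CUBIC))
cv2.imwrite('pics/w3c.png',np.hstack(crops))
E
python3 an.py w3
```

```text
7.35 [0.4648 0.1203 0.2183] 2.8899030312830205 yaw tool x 87.10886945068151 [-0.09149045 -0.15306382 -2.90608943]
pads [381.8 133.9] 0.73 [0.5443 0.1659 0.052 ]
387 24
102 [0.5474 0.2471 0.0507] [0.5442 0.2434 0.0477] [0.552  0.2508 0.0536]
 top 55 [0.5478 0.2473 0.0518]
373 224
64 [0.5392 0.0885 0.0507] [0.5359 0.0838 0.0475] [0.5434 0.0916 0.0532]
 top 32 [0.5396 0.088  0.0518]
rail 4691 z 0.04410719554832887 yaw -3.0756565482765237 y at .545 0.24771416335661411 [0.46170918 0.64010405]
rail 2447 z 0.04409037220255668 yaw -2.7922684774369086 y at .545 0.08762696092685915 [0.49399996 0.63229591]
bar 14589 0.196231816366451 0.2182505788679357 ((465.0628662109375, 123.77839660644531), (179.20314025878906, 47.450931549072266), 86.97249603271484)
0.045 0.1963 0.455 0.4791
0.055 0.1963 0.4553 0.4794
0.065 0.1963 0.4505 0.4859
0.075 0.1962 0.4504 0.4865
0.085 0.1962 0.4509 0.4872
0.095 0.1959 0.4513 0.4872
```

View pics/w3c.png

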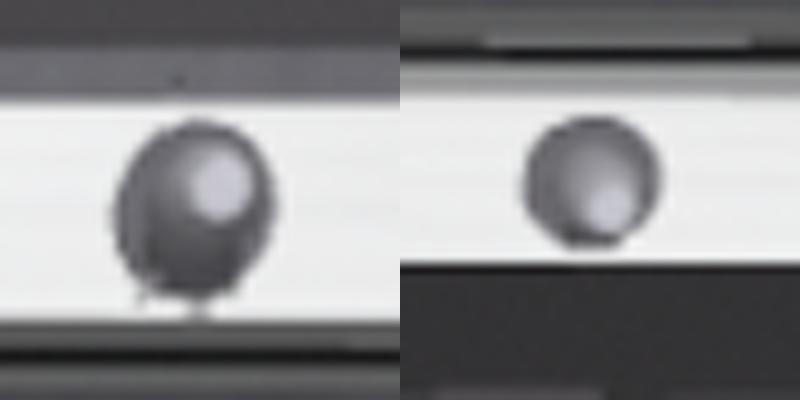

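>>> apply_moves:
  motion: "0.017 0.025 0 0; 0.034 0.05 0 0; 0.0513 0.0764 0 0; 0.0513 0.0764 0.03 0; 0.0513 0.0764 0.06 0; 0.0513 0.0764 0.09 0; 0.0513 0.0764 0.1 0; 0.0513 0.0764 0.1 0"

```text
t: 8.25
tool_pos: [0.5429, 0.1666, 0.117]
ee_rot: [0.725, 0.689, -0.001, -0.001]
force: [-0.6, 0.4, -3.5]
width: 0.0258
grip_force: 30.0
```

>>> apply_moves:
  motion: "0 0 0 0; 0 0 0 0; 0 0 0 0; 0 0 0 0"

```text
t: 8.65
tool_pos: [0.5444, 0.1667, 0.1191]
ee_rot: [0.725, 0.688, 0.001, 0.0]
force: [-0.6, -0.3, -3.1]
width: 0.0258
grip_force: 30.0
```

```bash
python3 - <<'E'
from h import *
s=r.sense(); print(s['t'],s['tool_pos'],np.degrees(np.arctan2(*R.from_quat(s['ee_rot']).as_matrix()[[1,0],0])),s['force'],s['torque'],R.from_quat(s['ee_rot']).as_matrix()[:,2])
K,T=T_cam('wrist',r.sense())
z=np.load('w3.npz')
for px in ((389.2,22.5),(373.8,224.7)): print(at_z(z['K'],z['T'],px,.052))
img,D=r.snapshot('wrist'); save('w4',img); np.savez('w4',D=D,T=T,K=K)
img,D=r.snapshot('scene'); save('s4',img)
img,D=r.snapshot('top'); save('t4',img)
a=cv2.imread('pics/t4.png')[150:260,160:280]; b=cv2.imread('pics/s4.png')[120:240,250:390]
cv2.imwrite('pics/c4.png',np.hstack([cv2.resize(a,(400,400)),cv2.resize(b,(400,400))]))
E
python3 an.py w4
```

```text
8.65 [0.54438088 0.16669268 0.11911241] 87.01068782783405 [-0.63601575 -0.26671464 -3.1116087 ] [-0.08590937 -0.07004023  0.01976743] [ 1.57650501e-03  4.78209592e-04 -9.99998643e-01]
[0.54786345 0.24785001 0.052     ]
[0.5391163  0.08810945 0.052     ]
rail 7281 z 0.04409208064666123 yaw -3.025069643430961 y at .545 0.2478332712567426 [0.46141664 0.64075456]
bar 14621 0.09697032848608766 0.11854577162646396 ((544.1370239257812, 170.3182830810547), (179.6976318359375, 46.847267150878906), 85.51976776123047)
0.045 0.0971 0.5346 0.5588
0.055 0.0971 0.535 0.5591
0.065 0.097 0.53 0.5657
0.075 0.0969 0.5301 0.5663
0.085 0.0969 0.5307 0.5669
0.095 0.0966 0.5311 0.5668
```

View pics/w4.png

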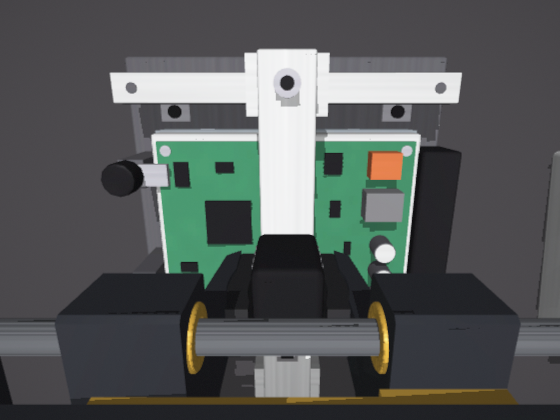

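>>> apply_moves:
  motion: "0.001 -0.0007 0.005 0; 0.001 -0.0007 0.011 0; 0.001 -0.0007 0.015 0; 0.001 -0.0007 0.015 0; 0.001 -0.0007 0.015 0; 0.001 -0.0007 0.015 0; 0.001 -0.0007 0.015 0; 0.001 -0.0007 0.015 0"

```text
t: 9.6
tool_pos: [0.5434, 0.1676, 0.1034]
ee_rot: [0.725, 0.688, 0.0, 0.0]
force: [-0.5, -0.3, -3.2]
width: 0.0254
grip_force: 30.0
```

>>> apply_moves:
  motion: "0 0 0.001 0; 0 0 0.002 0; 0 0 0.003 0; 0 0 0.004 0; 0 0 0.005 0; 0 0 0.006 0; 0 0 0.006 0; 0 0 0.006 0"

```text
t: 10.4
tool_pos: [0.5432, 0.1676, 0.0972]
ee_rot: [0.725, 0.689, -0.0, 0.0]
force: [-0.5, 0.3, -3.2]
width: 0.0259
grip_force: 30.0
```

>>> apply_moves:
  motion: "0 0 0.0005 0; 0 0 0.001 0; 0 0 0.0015 0; 0 0 0.002 0; 0 0 0.002 0; 0 0 0.002 0"

```text
t: 11.0
tool_pos: [0.5433, 0.1677, 0.0955]
ee_rot: [0.725, 0.688, 0.0, 0.0]
force: [-1.5, -0.3, 2.9]
width: 0.0257
grip_force: 30.0
```

>>> apply_moves:
  motion: "0 -0.0003 0.0005 0; 0 -0.0003 0.001 0; 0 -0.0003 0.0015 0; 0 -0.0003 0.0015 0; 0 -0.0003 0.0015 0"

```text
t: 11.5
tool_pos: [0.5432, 0.1677, 0.0939]
ee_rot: [0.725, 0.688, 0.0, 0.0]
force: [-1.2, -0.6, 5.3]
width: 0.0257
grip_force: 30.0
```

>>> apply_moves:
  motion: "0 0 0.0005 0; 0 0 0.001 0; 0 0 0.0015 0; 0 0 0.002 0; 0 0 0.002 0; 0 0 0.002 0"

```text
t: 12.1
tool_pos: [0.5432, 0.1677, 0.0922]
ee_rot: [0.725, 0.688, 0.0, 0.0]
force: [-1.7, -2.2, 7.2]
width: 0.026
grip_force: 30.0
```

>>> apply_moves:
  motion: "0 0 0.0005 0; 0 0 0.001 0; 0 0 0.0015 0; 0 0 0.0015 0; 0 0 0.0015 0"

```text
t: 12.6
tool_pos: [0.5432, 0.1676, 0.0921]
ee_rot: [0.725, 0.688, 0.0, 0.001]
force: [-3.9, -2.0, 20.0]
width: 0.0255
grip_force: 30.0
```

>>> apply_moves:
  motion: "0 0 -0.0005 0; 0 0 -0.0005 0; 0 0 -0.0005 0; 0 0 -0.0005 0"

```text
t: 13.0
tool_pos: [0.5432, 0.1676, 0.0921]
ee_rot: [0.725, 0.688, 0.0, 0.001]
force: [-4.4, -1.4, 15.7]
width: 0.0261
grip_force: 30.0
```

```bash
python3 look.py w5; python3 an.py w5
python3 - <<'E'
from h import *
img,D=r.snapshot('scene'); save('s5',img); cv2.imwrite('pics/s5c.png',cv2.resize(cv2.imread('pics/s5.png')[110:260,200:400],(800,600),interpolation=cv2.INTER_CUBIC))
E
```

```text
13.0 [0.5432 0.1676 0.0921] 2.981573399268395 yaw tool x 87.01707921250245 [-4.44187258 -1.38468276 15.7045216 ]
rail 9998 z 0.04406467446605543 yaw -2.9668117932326856 y at .545 0.24779743437356816 [0.46167638 0.64068861]
rail 58 z 0.043930694723469096 yaw 8.831369361964924 y at .545 0.09131058747053865 [0.50063978 0.50519291]
bar 14536 0.07001348750964342 0.09210370204087125 ((543.5203857421875, 171.17916870117188), (178.97230529785156, 47.42733383178711), 86.84163665771484)
0.045 0.0701 0.5336 0.5576
0.055 0.0701 0.5338 0.5579
0.065 0.07 0.5288 0.5645
0.075 0.0699 0.5289 0.565
0.085 0.0699 0.5295 0.5657
0.095 0.0695 0.53 0.5656
```

View pics/w5.png

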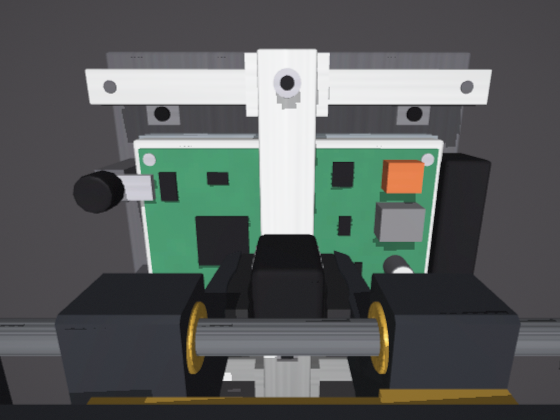

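View pics/s5c.png

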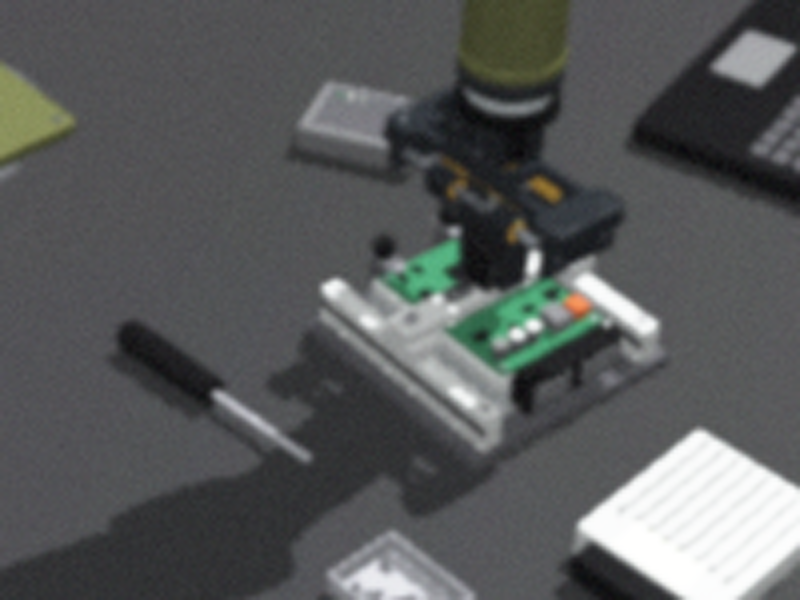

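Wrist view: the foot sits flush on the +y rail at (287,87). Bar top is at z = 0.070 = 0.044 + 0.026, so the bridge is fully home, and a steady 16 N push is on. Scene crop: the bridge spans both rails, and the screwdriver, tin and other neighbours in view are where they were.

```bash
python3 -c "
from rig import r
print(r.job_done())"
```

```text
the job is handed in; nothing more can be done
None
```

The long probe bridge is over both dowel pins and fully home on the rails (bar top measured at 70 mm); I handed the job in at about 13 s with it still gripped and held down at about 16 N.

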